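# Peel the top tray off a clipped stack of glaze samples and show it beside the cup

### The arm

A 6-joint arm with a two-finger parallel gripper is mounted at the origin on a cart in front of the work surface, level with it; the furniture and walls round the work are solid. World frame = base frame: x ahead of the robot, y to its left, z up, the work surface at z = 0. Lengths are in m, angles in rad, forces in N, time in s.
With the tool pointing down it reaches from about 0.35 to 0.975 m from the base axis. Payload 4.9 kg.
Tool frame: the origin (TCP) lies between the finger pads, 19 mm behind the fingertips; this is the grasp point; z points along the fingers, y is the line along which they close (so a half turn about z gives the same grasp; the last joint's range is limited). The gripper opens to 85 mm and grips with 20 to 120 N. Pads are 22 mm wide; open, the fingers measure 114 mm over their backs; the gripper's body (76 mm by 85 mm) begins 54 mm behind the grasp point. The pads swing forward as they close: fully open they stand 13 mm farther back than shut.
Start: joints at [-1.321, 0.053, 1.613, -0, 1.476, -0.119], TCP at [0.225, -0.583, 0.25] pointing down, gripper open.
Joint ranges: [-3.01, 3.01], [-1.01, 2.22], [0.06, 2.58], [-1.02, 4.17], [0.09, 2.62], [-3.14, 3.14]. Speed limits (rad/s): [2.57, 2.57, 3.14, 3.14, 3.14, 3.14].

### API

Orientations are given as a rotation vector (axis times angle).
In Python, from station import get_obs, optics, ctrl gives the robot as it stands.
- The arm moves only by the shell command python3 -m pendant 'ROWS' [FORCE]. ROWS is JSON, a list of rows, each a list of 3 entries, a list of its own where there are three numbers: the shift along the tool's x, y, z in mm, then the turn, a rotation vector about the tool's x, y, z in rad, then the opening, from 0 (shut) to 1 (fully open). A call has 1 to 12 rows; each row shifts and turns the commanded pose from where the row before left it, along the tool's axes as they then stand; what a row does not reach is not made up. A row lasts 1/12 s, in which the tool goes at most 41.7 mm and 7.16 degrees, less where a joint would pass 70% of its speed; a pose out of reach is approached as far as the arm can. A call is refused whole if a number of a shift passes 41.7 or a number of a turn 0.125, either way. A call with a gripper value outside its range is refused whole. The fingers move at their own pace and stop on an object; FORCE is the grip in N (left out, the last holds). Time passes only in rows, so rows that do not move let the fingers close. It gives the time, the measured TCP pose, the force, the opening and the grip force at its end, in the units of the state.
- get_obs(): the state, without advancing time (a new reading comes with each control period).
- optics.get_image(name): name is "side" or "top" or "wrist"; returns the picture (420x560x3 uint8, red, green, blue); there is no depth.
- optics.camera_model(name): a dict with "fx", "fy", "cx", "cy" (pixels), "cam_to_world" (4x4, takes a point from camera to world coordinates). Camera axes: x right, y up, looking along -z (the intrinsics and any distortion apply to the point x, -y, -z); pixel columns grow to the right and rows downward; lengths in m; the calibration is good to about 2 mm. A picture is of the moment at which its call begins: read the wrist's pose just before it. camera_model takes no time and is no camera call; for the wrist camera it gives the pose at the moment of the call.
- ctrl.finish_job(): hands the job in; it is judged then, once.
The state is a dict: "t": time; "q": joint angles; "dq": joint speeds; "effort": joint torques, N m; "tool_pos": TCP position; "tool_rot": TCP orientation; "contact_force": force on the tool from outside, world axes, zero at the start; "wrist_torque": the same for the moment, N m; "opening": finger opening in m; "grip_force": force on a finger pad.
Only numpy, scipy, OpenCV 4.12 (cv2) and the standard library are available. Lean on these libraries where they do the work, as an engineer would, in place of code of your own. Each camera call takes 0.05 s, during which the arm holds its last target. There are 200 camera calls.

### The job

The glaze sample trays are nested and snapped tightly together: take the top one by the upright tab at its corner and peel it off by raising that corner first, while the opposite corner stays down, so that the trays underneath stay standing on the worktop where they are. Then bring it, with its three tiles lying in it, to the clay cup on the banding wheel and finish still holding it there: level, close beside the cup (not over it) and at about the height of the cup's rim, touching neither cup nor wheel, so that the glazes can be matched to the cup. Do not disturb the cup or knock the glaze pots and the slip trailer.

Things in the scene. Friction and masses are not known exactly. Their poses are not given: they have to be found in the camera images.
- top_tray: Top tray: off-white formed plastic, 166 x 122 mm over its rim (x by y), 23 mm high (rim flange at z 20-23 mm, floor 138 x 94 x 3 mm), 0.11 kg plus 3 tiles of 45 g. Origin: centre of its underside, x along the long side, z up; starts 28 mm over the worktop. 5 mm ribs split it into 4 pockets; the one at the tab's corner (-x, -y) is empty.
- tab (a point): Upright ribbed pull tab at the tray's (-x, -y) corner: 10 mm thick, 22 mm wide, tray z 23-54 mm. This point: its middle plane, tray (-70, -50, 44) mm; with the TCP here the fingertips clear the rim by 2 mm. Pinch it from above; fingers close along the tray's diagonal (tray yaw + 45 degrees). The load hangs 90 mm off the tab: grip with 40 to 50 N.
- far_corner (a point): The top tray's corner across from the tab, at tray (75, 53, 20) mm, underside of the rim: the corner that stays down while the tab's corner is raised.
- lower_trays: Two trays stuck together, full of tiles: same outline and axes, 37 mm high, 0.6 kg, loose. Origin: centre of the underside. 4 dark springy clips (x +-42, y +-67 mm, up to 60 mm high) hook over the top tray's rim; each lets go at 2 to 3 N, about 5 mm up. A straight lift takes all along; slowly turning the tray 0.12-0.15 rad up about its far corner opens them in turn.
- tile_1: Teal glaze test tile, 62 x 40 x 9 mm, lying loose in the top tray's pocket at tray (34, -23) mm (or swapped with another tile). Origin: centre of its underside, 3 mm above the tray's underside.
- tile_2: Brown-orange glaze test tile, likewise, built at tray (-34, 23) mm.
- tile_3: Dark blue glaze test tile, likewise, built at tray (34, 23) mm.
- pinch_cup: The small grey leather-hard clay cup standing on the banding wheel's head, up to 65 mm off its centre, 66 mm across, 59 mm high. Origin: centre of its underside, z up.
- banding_wheel: The banding wheel (turntable) with its round grey head: head 200 mm across, its top 112 mm above the worktop; it does not turn here. Origin: centre of its foot on the worktop.
- glaze_pot_1: Bystander: white glaze pot with a green lid, 62 mm across, 65 mm high. Origin: centre of the underside.
- glaze_pot_3: Bystander: low white glaze pot with a yellow lid, 68 mm across, 43 mm high. Origin: centre of the underside.
- slip_trailer: Bystander: red rubber slip trailer bulb with a white nozzle, 103 mm long, 48 mm high. Origin: under its middle.
Things that resemble listed ones, but are neither listed nor needed, are in the scene too. Of the things that look like the tile_2, the larger one is meant.

How it is judged:
By the outcome, as a careful person would: the job done as asked, in the order asked, and still so for the second after the job is handed in, while the arm keeps its last pose, push and grip.
It also fails if it takes over 51 s, if anything falls off the work surface, if the arm or the gripper's body presses on something with over 40 N, if the wrist force passes 120 N, or if a joint passes its speed limit or range.

## Working session

There is one attempt and no reset: what is moved stays moved. The work goes in short steps, Python scripts to look and compute and a shell command to move; the robot and the scene stay as the last step left them, time stands still between calls to the robot, and variables do not carry over. Pictures are saved under pics/ and viewed, at most 10 in all, crops included, and the job is handed in when it is done.

```bash
mkdir -p pics; cat > h.py <<'E'
import numpy as np, cv2
from scipy.spatial.transform import Rotation as R
from station import get_obs, optics, ctrl
def snap(n,f=None):
    m=optics.camera_model(n); im=optics.get_image(n)
    if f: cv2.imwrite('pics/'+f,im[:,:,::-1])
    return im,m
def ray(m,u,v):
    T=np.array(m['cam_to_world']); d=np.array([(u-m['cx'])/m['fx'],-(v-m['cy'])/m['fy'],-1.])
    return T[:3,3],T[:3,:3]@d
def onz(m,u,v,z):
    o,d=ray(m,u,v); return o+d*(z-o[2])/d[2]
def proj(m,p):
    T=np.array(m['cam_to_world']); c=T[:3,:3].T@(np.array(p)-T[:3,3])
    return np.array([m['cx']+m['fx']*c[0]/-c[2], m['cy']-m['fy']*c[1]/-c[2]])
E
python3 - <<'E'
from h import *
a,m=snap('top','top0.png'); b,k=snap('side','side0.png')
np.savez('c0.npz',top=a,side=b)
for c in (m,k): print({x:(np.round(c[x],3).tolist()) for x in c})
o=get_obs(); print(o['t'],o['tool_pos'],o['tool_rot'],o['opening'])
E
```

```text
{'fx': 486.014, 'fy': 486.014, 'cx': 275.66, 'cy': 213.372, 'cam_to_world': [[0.02, 0.985, -0.173, 0.428], [-1.0, 0.021, 0.003, -0.073], [0.007, 0.173, 0.985, 1.229], [0.0, 0.0, 0.0, 1.0]]}
{'fx': 397.64, 'fy': 397.64, 'cx': 280.619, 'cy': 215.575, 'cam_to_world': [[-0.873, 0.314, -0.373, 0.21], [-0.487, -0.58, 0.653, 0.643], [-0.011, 0.752, 0.659, 0.828], [0.0, 0.0, 0.0, 1.0]]}
0.1 [ 0.22517274 -0.58245027  0.24886768] [-3.08647186e+00 -5.75641025e-01  2.11300369e-04] 0.08540266285333126
```

View pics/top0.png

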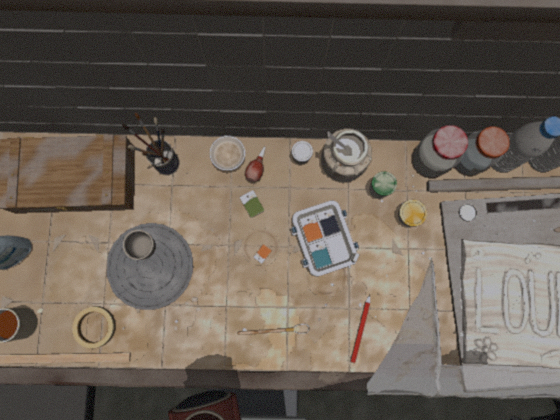

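View pics/side0.png

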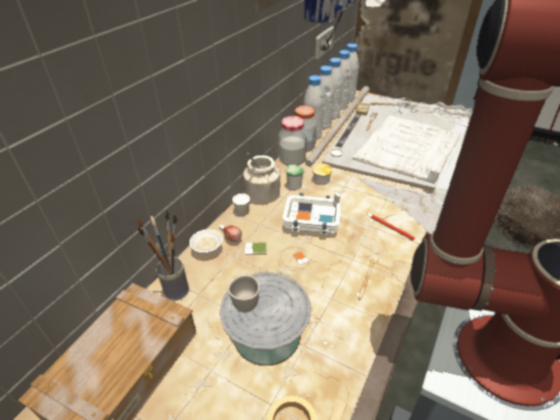

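Top view: tray at about (325,238), its empty pocket at the lower right near (338,250). The cup is at (138,245) on the wheel, whose centre is near (150,265). Candidates: the tray stack (325,238) is the only tray. The orange tile in the tray (312,231) is the larger one; the small orange chip (262,254) is a decoy. Cup candidates: the grey one on the wheel (138,245), bowl (228,153) and jar (348,150). I choose the one on the wheel. Next I check a close crop of the tray.

```bash
python3 - <<'E'
from h import *
d=np.load('c0.npz'); a=d['top'][190:290,280:370,::-1]; b=d['side'][185:240,275:350,::-1]
A=cv2.resize(a,None,fx=5,fy=5,interpolation=2);B=cv2.resize(b,(390,286),interpolation=2)
c=np.zeros((500,840,3),np.uint8);c[:,:450]=A;c[:286,450:]=B
cv2.imwrite('pics/crop1.png',np.ascontiguousarray(c[:, :800]))
E
```

```text
(no output)
```

View pics/crop1.png

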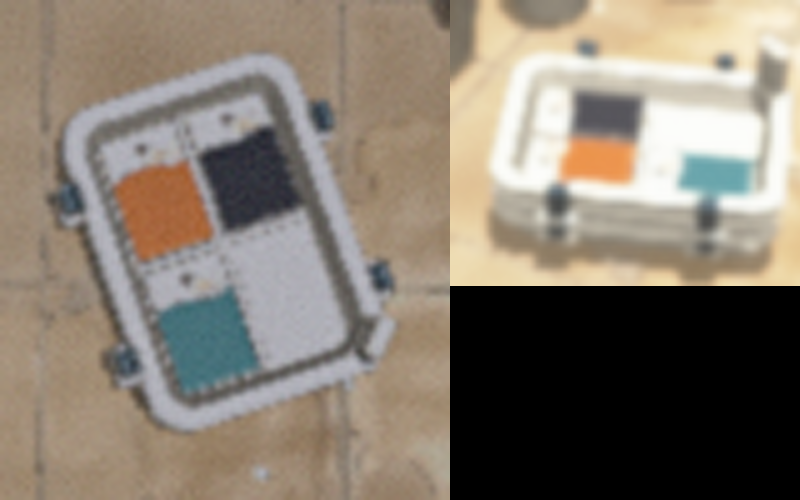

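The crop shows the tab at crop (378,337), i.e. top pixel (355.6,257.4), beside the empty pocket. The orange, blue and teal tiles fill the other three pockets, with clips on both long sides. Now measuring.

```bash
python3 - <<'E'
from h import *
d=np.load('c0.npz'); a=d['top']; m=optics.camera_model('top'); k=optics.camera_model('side')
hsv=cv2.cvtColor(a,cv2.COLOR_RGB2HSV)
# tray rim: low-saturation bright
M=((hsv[...,1]<50)&(hsv[...,2]>110)).astype(np.uint8); M[:190]=0;M[290:]=0;M[:,:285]=0;M[:,365:]=0
n,l,s,c=cv2.connectedComponentsWithStats(M); i=1+np.argmax(s[1:,4])
M=(l==i).astype(np.uint8); print(s[i])
cn=max(cv2.findContours(M,0,1)[0],key=cv2.contourArea)[:,0]
W=np.array([onz(m,u,v,.051)[:2] for u,v in cn])*1000
# drop contour points by tab
t=onz(m,355.6,257.4,.080); print('tab top',t)
W2=W[np.linalg.norm(W-t[:2]*1000,axis=1)>22]
r=cv2.minAreaRect(W2.astype(np.float32)); print('rect',r)
# clips: from crop px
cl=np.array([[321,115],[380,277],[68,198],[125,362]])/5+[280,190]
C=np.array([onz(m,u,v,.058) for u,v in cl]); print('clips',C.round(4).tolist(), C.mean(0))
print('yaw from clips',[np.degrees(np.arctan2(*(C[i]-C[i+1])[1::-1])) for i in (0,2)], np.linalg.norm(C[0]-C[1]),np.linalg.norm(C[0]-C[2]))
cen=np.array(C.mean(0)[:2])
for yaw in np.radians([16,18,20]):
  p=cen+R.from_euler('z',yaw).as_matrix()[:2,:2]@[-.070,-.050]; print(np.degrees(yaw),p, proj(m,[*p,.082]), proj(k,[*p,.082]))
# tiles' colours 
# wheel & cup: ellipse of head by hough-ish
g=cv2.cvtColor(a,cv2.COLOR_RGB2GRAY)
for (x0,x1,y0,y1,z) in [(95,205,215,315,.112)]:
  S=((hsv[...,1]<45)).astype(np.uint8); S[:y0]=0;S[y1:]=0;S[:,:x0]=0;S[:,x1:]=0
  S=cv2.morphologyEx(S,cv2.MORPH_CLOSE,np.ones((5,5)))
  cc=max(cv2.findContours(S,0,1)[0],key=cv2.contourArea)
  e=cv2.fitEllipse(cv2.convexHull(cc)); print('wheel',e, onz(m,*e[0],z))
A=cv2.resize(a[215:320,95:205,::-1],None,fx=4,fy=4,interpolation=2); B=cv2.resize(d['side'][265:365,210:320,::-1],(440,400),interpolation=2)
o=np.zeros((420,800,3),np.uint8);o[:,:440]=A;o[:400,440:]=B[:,:360];cv2.imwrite('pics/crop2.png',o)
E
```

```text
[ 291  200   74   77 2424]
tab top [ 0.52848639 -0.26804804  0.08      ]
rect ((572.6515502929688, -205.2568359375), (184.8689727783203, 158.5149383544922), 20.1556396484375)
clips [[0.6386, -0.2448, 0.058], [0.5595, -0.273, 0.058], [0.595, -0.1214, 0.058], [0.5159, -0.1498, 0.058]] [ 0.57724129 -0.19724421  0.058     ]
yaw from clips [np.float64(19.636594396219238), np.float64(19.81331340813801)] 0.083995148331105 0.13090570423870543
16.0 [ 0.52373483 -0.26460191] [354.30181114 259.31294663] [339.23536745 194.45410432]
18.0 [ 0.52611818 -0.26642823] [355.06628768 258.31827064] [338.74044173 193.89387475]
20.0 [ 0.52856381 -0.26817025] [355.79431806 257.29721872] [338.21727345 193.34466993]
wheel ((147.06541442871094, 266.7370910644531), (87.13506317138672, 110.5157241821289), 39.89675521850586) [0.49465662 0.21474474 0.112     ]
```

View pics/crop2.png

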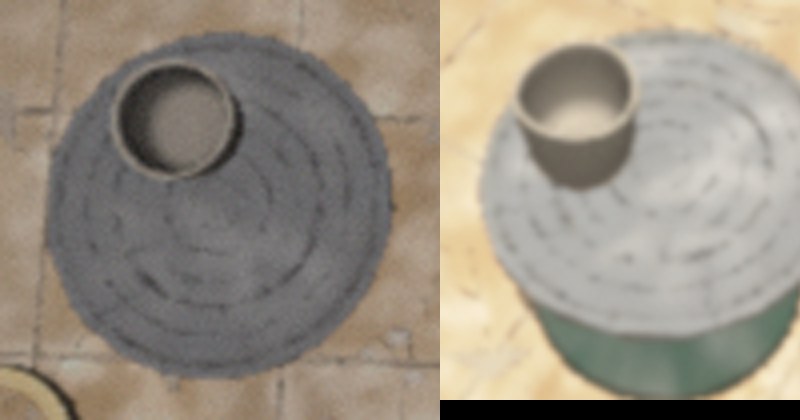

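Crop 2: the cup rim centre is at top pixel (138.8,245) and side pixel (244,288). The wheel head centre is at about top pixel (150,266). The tray clips agree with the tab (0.528,-0.268) and with yaw 19.7°.

```bash
cat >> h.py <<'E'
def pose(): 
    o=get_obs(); return np.array(o['tool_pos']),R.from_rotvec(o['tool_rot']),o
def down(ydir): # tool down, y axis along angle
    y=np.array([np.cos(ydir),np.sin(ydir),0]); z=np.array([0,0,-1.]); return R.from_matrix(np.c_[np.cross(y,z),y,z])
def to(p,r):
    P,Q,o=pose(); return Q.inv().apply(np.array(p)-P)*1000,(Q.inv()*r).as_rotvec()
E
python3 - <<'E'
from h import *
np.set_printoptions(suppress=True,precision=4)
m=optics.camera_model('top'); k=optics.camera_model('side')
W=onz(m,150,266.3,.112); C=onz(m,138.8,245,.171)
o1,d1=ray(m,138.8,245); o2,d2=ray(k,244,288)
s=np.linalg.lstsq(np.c_[d1,-d2],o2-o1,rcond=None)[0]; print('wheel',W,'cup',C,'tri',o1+d1*s[0],o2+d2*s[1])
o1,d1=ray(m,355.6,257.4); o2,d2=ray(k,275+(770-450)/5.2,185+45/5.2)
s=np.linalg.lstsq(np.c_[d1,-d2],o2-o1,rcond=None)[0]; print('tab tri',o1+d1*s[0],o2+d2*s[1])
P,Q,o=pose(); print(Q.as_matrix(),o['q'])
for y in (64.7,-115.3):
  print(y,*to([.5284,-.268,.160],down(np.radians(y))))
E
```

```text
wheel [0.4958 0.2081 0.112 ] cup [0.538  0.2206 0.171 ] tri [0.5387 0.2227 0.1636] [0.5412 0.2238 0.1642]
tab tri [ 0.5285 -0.268   0.0801] [ 0.5332 -0.2665  0.0803]
[[ 0.9328  0.3605 -0.0005]
 [ 0.3605 -0.9328  0.0018]
 [ 0.0002 -0.0019 -1.    ]] [-1.321   0.0533  1.6142 -0.      1.476  -0.119 ]
64.7 [ 396.1723 -183.8369   89.3013] [-0.0007 -0.0023 -2.3313]
-115.3 [ 396.1723 -183.8369   89.3013] [-0.0019  0.0006  0.8103]
```

```bash
python3 -m pendant '[[[33,-15.3,2],[0,0,0],1],[[33,-15.3,2],[0,0,0],1],[[33,-15.3,2],[0,0,0],1],[[33,-15.3,2],[0,0,0],1],[[33,-15.3,2],[0,0,0],1],[[33,-15.3,2],[0,0,0],1],[[33,-15.3,2],[0,0,0],1],[[33,-15.3,2],[0,0,0],1],[[33,-15.3,2],[0,0,0],1],[[33,-15.3,2],[0,0,0],1],[[33,-15.3,2],[0,0,0],1],[[33,-15.3,2],[0,0,0],1]]' 45
python3 -m pendant '[[[0,0,8],[0,0,0.1],1],[[0,0,8],[0,0,0.1],1],[[0,0,8],[0,0,0.1],1],[[0,0,8],[0,0,0.1],1],[[0,0,8],[0,0,0.1],1],[[0,0,8],[0,0,0.1],1],[[0,0,8],[0,0,0.1],1],[[0,0,8],[0,0,0.11],1],[[0,0,0],[0,0,0],1],[[0,0,0],[0,0,0],1]]'
python3 - <<'E'
from h import *
np.set_printoptions(suppress=True,precision=4)
print(*to([.5284,-.268,.160],down(np.radians(-115.3))),get_obs()['q'])
_,m=snap('wrist','w1.png')
for p in ([.5284,-.268,.082],[.5772,-.1972,.051]): print(proj(m,p))
E
```

```text
t: 1.1
tool_pos: [0.5293, -0.2672, 0.2254]
tool_rot: [-3.088, -0.576, 0.001]
contact_force: [1.0, -0.5, 0.8]
opening: 0.0854
grip_force: 0.0
t: 1.93
tool_pos: [0.5279, -0.2686, 0.161]
tool_rot: [-3.066, 0.683, 0.003]
contact_force: [0.6, -0.6, 0.4]
opening: 0.0854
grip_force: 0.0
[ 0.1864 -0.6975  1.0285] [-0.0003  0.002   0.0031] [-0.5962  0.0476  1.7705  0.      1.3255  1.413 ]
[278.6184 227.634 ]
[177.2539 198.3344]
```

View pics/w1.png

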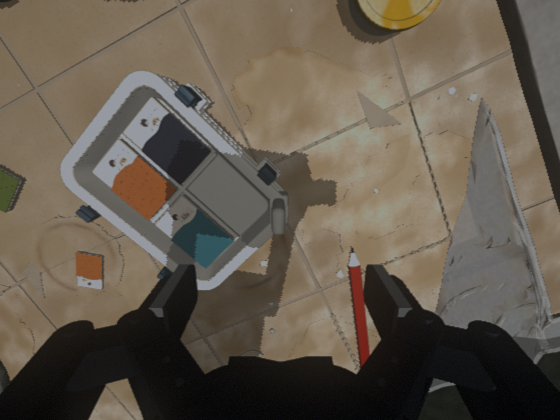

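```bash
python3 - <<'E'
from h import *
np.set_printoptions(suppress=True,precision=2)
im,m=snap('wrist')
P,Q,o=pose(); x,y,z=Q.as_matrix().T
c=np.array([.5284,-.268,0])
for h in (.051,.082):
  print(h,[proj(m,c+[0,0,h]+a*x+b*y) for a,b in ((-.011,-.005),(-.011,.005),(.011,.005),(.011,-.005))])
a=np.radians(19.7);Rz=R.from_euler('z',a).as_matrix()
for q in ((83,61),(83,-61),(-83,61)): print(q,proj(m,[.5772,-.1972,.051]+Rz@[q[0]/1e3,q[1]/1e3,0]))
for q in ((42,67),(42,-67),(-42,67),(-42,-67)): print(q,proj(m,[.5772,-.1972,.058]+Rz@[q[0]/1e3,q[1]/1e3,0]))
# view: annotate
cv2.imwrite('pics/w2.png',cv2.resize(im[60:300,50:320,::-1],None,fx=2.4,fy=2.4,interpolation=2))
E
```

```text
0.051 [array([272.99, 226.77]), array([284.55, 226.77]), array([284.66, 202.34]), array([272.77, 202.35])]
0.082 [array([271.98, 241.44]), array([285.08, 241.44]), array([285.22, 214.12]), array([271.7 , 214.13])]
(83, 61) [ 51.7  180.34]
(83, -61) [141.3   64.42]
(-83, 61) [205.5  302.54]
(42, 67) [ 84.64 221.32]
(42, -67) [187.15 100.2 ]
(-42, 67) [164.42 283.67]
(-42, -67) [268.93 180.04]
```

View pics/w2.png

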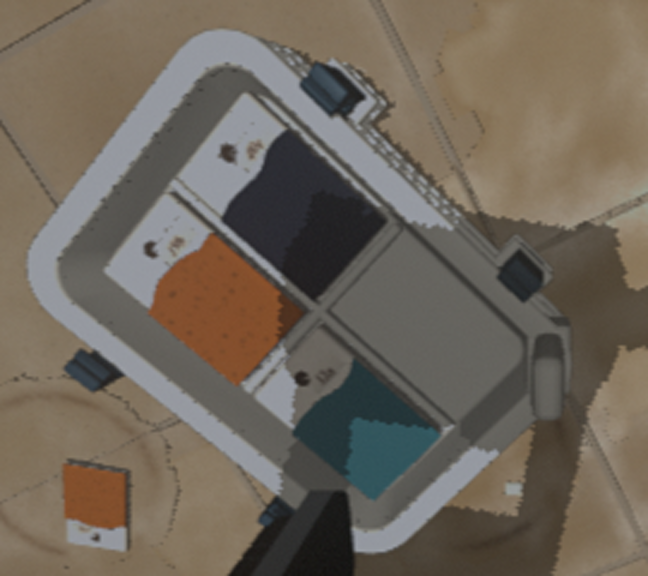

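The wrist crop shows the tab's top face at wrist pixel (278,220), about 6 px up from the prediction. It is centred between the fingers. The side view also suggests +4 mm, so I add 3 mm along tool x and descend.

```bash
python3 -m pendant '[[[3,-0.7,0],[0,0,0],1],[[0,0,15],[0,0,0],1],[[0,0,15],[0,0,0],1],[[0,0,15],[0,0,0],1],[[0,0,15],[0,0,0],0.6],[[0,0,12],[0,0,0],0.5],[[0,0,10],[0,0,0],0.5],[[0,0,5.5],[0,0,0],0.5],[[0,0,0],[0,0,0],0.5],[[0,0,0],[0,0,0],0.5]]' 45
python3 - <<'E'
from h import *
np.set_printoptions(suppress=True,precision=4)
print(*to([.5311,-.2693,.072],down(np.radians(-115.3))))
snap('wrist','w3.png')
E
```

```text
t: 2.87
tool_pos: [0.5317, -0.2697, 0.0747]
tool_rot: [3.065, -0.687, 0.0]
contact_force: [-0.4, 0.2, 0.6]
opening: 0.043
grip_force: 0.0
[-0.7299 -0.1108  2.733 ] [ 0.     -0.0002  0.0006]
```

View pics/w3.png

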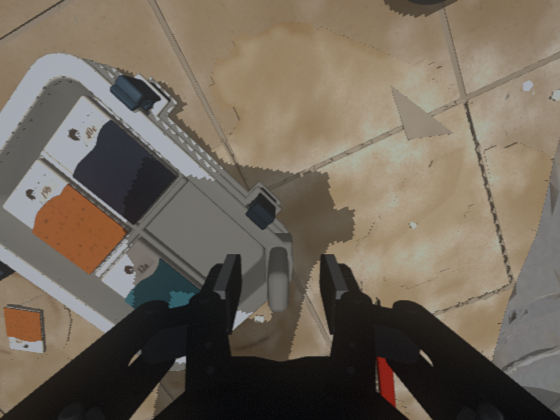

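The tab sits at (279,280), centred between the fingertips at (228,285) and (332,285). I lower 2 mm and close.

```bash
python3 -m pendant '[[[0,0,2],[0,0,0],0.5],[[0,0,0],[0,0,0],0.3],[[0,0,0],[0,0,0],0],[[0,0,0],[0,0,0],0],[[0,0,0],[0,0,0],0],[[0,0,0],[0,0,0],0],[[0,0,0],[0,0,0],0],[[0,0,0],[0,0,0],0]]' 48
python3 - <<'E'
from h import *
np.set_printoptions(suppress=True,precision=5)
P,Q,o=pose(); print(o['opening'],o['grip_force'],o['wrist_torque'],P)
a=np.radians(19.7);Rz=R.from_euler('z',a)
P=P+0 
far=P+Rz.apply([.145,.103,-.024]); dg=far-P; dg[2]=0; dg/=np.linalg.norm(dg)
ax=np.cross(dg,[0,0,1])*-1  # check sign: raises tab corner
th=.01
if (R.from_rotvec(ax*th).apply(P-far)-(P-far))[2]<0: ax=-ax
print('axis in tool',Q.inv().apply(ax))
S=R.from_rotvec(ax*th); cp,cq=P,Q
for i in range(15):
  p=far+S.apply(cp-far); q=S*cq
  if i%7==0: print(i,cq.inv().apply(p-cp)*1000,(cq.inv()*q).as_rotvec(), p-cp)
  cp,cq=p,q
E
```

```text
t: 3.58
tool_pos: [0.5318, -0.2697, 0.0731]
tool_rot: [3.065, -0.687, 0.001]
contact_force: [-1.3, 0.0, 4.1]
opening: 0.0089
grip_force: 49.6
0.008907714695395693 49.61160957813263 [0.18239 0.09247 0.08421] [ 0.53177 -0.26969  0.07305]
axis in tool [-0.98588 -0.16744 -0.00058]
0 [ 0.04271 -0.24539 -1.77734] [-0.00986 -0.00167 -0.00001] [0.00014 0.0002  0.00178]
7 [ 0.04271 -0.24539 -1.77734] [-0.00986 -0.00167 -0.00001] [0.00021 0.00031 0.00176]
14 [ 0.04271 -0.24539 -1.77734] [-0.00986 -0.00167 -0.00001] [0.00028 0.00041 0.00173]
```

```bash
python3 -m pendant '[[[0.02,-0.12,-0.89],[-0.0049,-0.0008,0],0],[[0.02,-0.12,-0.89],[-0.0049,-0.0008,0],0],[[0.02,-0.12,-0.89],[-0.0049,-0.0008,0],0],[[0.02,-0.12,-0.89],[-0.0049,-0.0008,0],0],[[0.02,-0.12,-0.89],[-0.0049,-0.0008,0],0],[[0.02,-0.12,-0.89],[-0.0049,-0.0008,0],0],[[0.02,-0.12,-0.89],[-0.0049,-0.0008,0],0],[[0.02,-0.12,-0.89],[-0.0049,-0.0008,0],0],[[0,0,0],[0,0,0],0]]' 46
python3 -c "
from h import *
o=get_obs();print(o['wrist_torque'],o['contact_force'])"
python3 -m pendant '[[[0.02,-0.12,-0.89],[-0.0049,-0.0008,0],0],[[0.02,-0.12,-0.89],[-0.0049,-0.0008,0],0],[[0.02,-0.12,-0.89],[-0.0049,-0.0008,0],0],[[0.02,-0.12,-0.89],[-0.0049,-0.0008,0],0],[[0.02,-0.12,-0.89],[-0.0049,-0.0008,0],0],[[0.02,-0.12,-0.89],[-0.0049,-0.0008,0],0],[[0.02,-0.12,-0.89],[-0.0049,-0.0008,0],0],[[0.02,-0.12,-0.89],[-0.0049,-0.0008,0],0],[[0,0,0],[0,0,0],0]]'
python3 - <<'E'
from h import *
o=get_obs();print(o['wrist_torque'],o['contact_force'],o['grip_force'])
a,_=snap('side'); b,_=snap('top')
A=cv2.resize(a[180:250,270:355,::-1],(425,350),interpolation=2);B=cv2.resize(b[195:285,285:370,::-1],(374,396),interpolation=2)
c=np.zeros((396,800,3),np.uint8);c[:350,:425]=A;c[:,425:799]=B;cv2.imwrite('pics/p1.png',c)
E
```

```text
t: 4.33
tool_pos: [0.5319, -0.2683, 0.0794]
tool_rot: [3.03, -0.679, -0.025]
contact_force: [-0.5, 1.0, -1.7]
opening: 0.0092
grip_force: 48.8
[ 0.17141895  0.09000138 -0.10770718] [-0.47820009  0.98149746 -1.69099556]
t: 5.08
tool_pos: [0.533, -0.2678, 0.0871]
tool_rot: [2.992, -0.67, -0.045]
contact_force: [-0.0, 0.3, -2.3]
opening: 0.0091
grip_force: 48.6
[-0.13170078  0.2036336   0.2069151 ] [-0.02153956  0.2892732  -2.29507462] 48.63510489463806
```

View pics/p1.png

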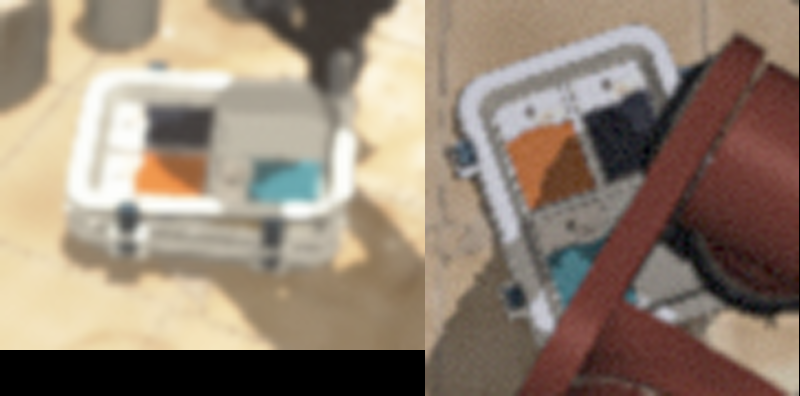

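The side view shows the tab's side of the tray (left panel, right at (330,130)) rising while the far end (85,190) stays down. The lower trays have not moved. I continue to about 0.15 rad.

```bash
python3 -m pendant '[[[0.02,-0.12,-0.89],[-0.0049,-0.0008,0],0],[[0.02,-0.12,-0.89],[-0.0049,-0.0008,0],0],[[0.02,-0.12,-0.89],[-0.0049,-0.0008,0],0],[[0.02,-0.12,-0.89],[-0.0049,-0.0008,0],0],[[0.02,-0.12,-0.89],[-0.0049,-0.0008,0],0],[[0.02,-0.12,-0.89],[-0.0049,-0.0008,0],0],[[0.02,-0.12,-0.89],[-0.0049,-0.0008,0],0],[[0,0,0],[0,0,0],0]]' 46
python3 -m pendant '[[[0.02,-0.12,-0.89],[-0.0049,-0.0008,0],0],[[0.02,-0.12,-0.89],[-0.0049,-0.0008,0],0],[[0.02,-0.12,-0.89],[-0.0049,-0.0008,0],0],[[0.02,-0.12,-0.89],[-0.0049,-0.0008,0],0],[[0.02,-0.12,-0.89],[-0.0049,-0.0008,0],0],[[0.02,-0.12,-0.89],[-0.0049,-0.0008,0],0],[[0.02,-0.12,-0.89],[-0.0049,-0.0008,0],0],[[0,0,0],[0,0,0],0],[[0,0,0],[0,0,0],0]]'
python3 - <<'E'
from h import *
o=get_obs();print(o['wrist_torque'],o['contact_force'],o['grip_force'])
a,_=snap('side'); b,_=snap('wrist')
A=cv2.resize(a[180:250,270:355,::-1],(425,350),interpolation=2);B=cv2.resize(b[:,:,::-1],(374,280),interpolation=3)
c=np.zeros((350,800,3),np.uint8);c[:350,:425]=A;c[:280,425:799]=B;cv2.imwrite('pics/p2.png',c)
E
```

```text
t: 5.85
tool_pos: [0.5342, -0.2664, 0.0933]
tool_rot: [2.961, -0.664, -0.063]
contact_force: [-0.3, -0.7, -2.1]
opening: 0.0093
grip_force: 48.7
t: 6.6
tool_pos: [0.5348, -0.265, 0.0989]
tool_rot: [2.93, -0.657, -0.083]
contact_force: [-0.2, 0.3, -3.3]
opening: 0.0092
grip_force: 48.6
[-0.09019768  0.03420151  0.01520904] [-0.23611938  0.26912454 -3.3350115 ] 48.64670276641846
```

View pics/p2.png

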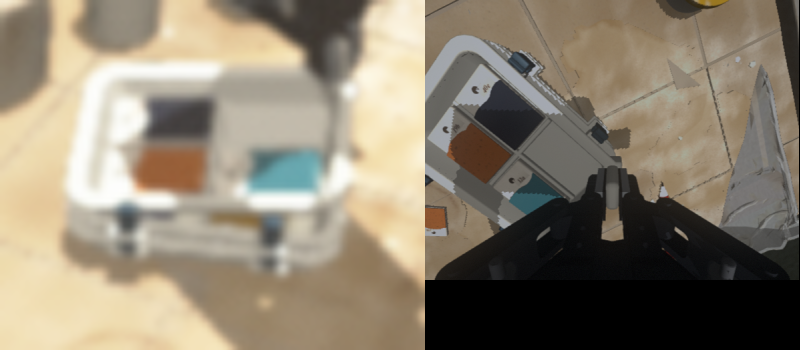

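The side view shows the tray rim now clear above both near clips ((127,225) and (268,240)). The lower stack is in place and the tiles are still in. Next I work out the world-up lift in tool axes.

```bash
python3 - <<'E'
from h import *
np.set_printoptions(suppress=True,precision=4)
P,Q,o=pose(); print(Q.inv().apply([0,0,1]), P, Q.inv().apply([0,0,1])*1.5)
E
```

```text
[-0.024   0.1465 -0.9889] [ 0.5346 -0.265   0.0988] [-0.036   0.2197 -1.4834]
```

```bash
python3 -m pendant '[[[-0.02,0.15,-1],[0,0,0],0],[[-0.02,0.15,-1],[0,0,0],0],[[-0.02,0.15,-1],[0,0,0],0],[[-0.02,0.15,-1],[0,0,0],0],[[-0.02,0.15,-1],[0,0,0],0],[[-0.02,0.15,-1],[0,0,0],0],[[-0.02,0.15,-1],[0,0,0],0],[[-0.02,0.15,-1],[0,0,0],0],[[0,0,0],[0,0,0],0]]'
python3 -m pendant '[[[-0.03,0.22,-1.5],[0,0,0],0],[[-0.03,0.22,-1.5],[0,0,0],0],[[-0.03,0.22,-1.5],[0,0,0],0],[[-0.03,0.22,-1.5],[0,0,0],0],[[-0.03,0.22,-1.5],[0,0,0],0],[[-0.03,0.22,-1.5],[0,0,0],0],[[-0.03,0.22,-1.5],[0,0,0],0],[[-0.03,0.22,-1.5],[0,0,0],0],[[0,0,0],[0,0,0],0]]'
python3 - <<'E'
from h import *
o=get_obs();print(o['wrist_torque'],o['contact_force'],o['grip_force'])
a,_=snap('side'); b,_=snap('wrist')
A=cv2.resize(a[180:250,270:355,::-1],(425,350),interpolation=2);B=cv2.resize(b[:,:,::-1],(374,280),interpolation=3)
c=np.zeros((350,800,3),np.uint8);c[:350,:425]=A;c[:280,425:799]=B;cv2.imwrite('pics/p3.png',c)
E
```

```text
t: 7.45
tool_pos: [0.5347, -0.2649, 0.1072]
tool_rot: [2.93, -0.657, -0.084]
contact_force: [1.2, 0.1, -2.5]
opening: 0.0089
grip_force: 48.7
t: 8.2
tool_pos: [0.535, -0.2652, 0.1196]
tool_rot: [2.929, -0.657, -0.083]
contact_force: [0.7, -0.7, -2.1]
opening: 0.0097
grip_force: 48.6
[-0.03738288  0.04139656 -0.02500647] [ 0.72713118 -0.73562163 -2.0865847 ] 48.64955127239227
```

View pics/p3.png

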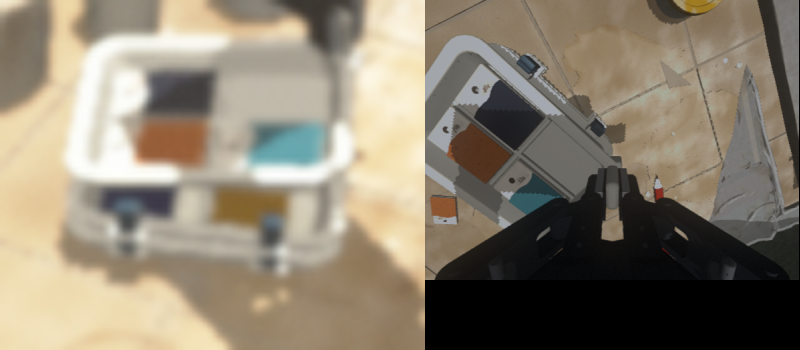

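The left panel shows the tray clear of the stack. The lower trays' tiles at (135,200) and (250,205) are now visible, all clips are released, and the stack is unmoved with all three tiles still in the tray. I lift further, then level.

```bash
python3 -m pendant '[[[-0.07,0.44,-3],[0,0,0],0],[[-0.12,0.73,-5],[0,0,0],0],[[-0.17,1.03,-7],[0,0,0],0],[[-0.2,1.2,-8],[0,0,0],0],[[-0.2,1.2,-8],[0,0,0],0],[[-0.2,1.2,-8],[0,0,0],0],[[-0.2,1.2,-8],[0,0,0],0],[[-0.2,1.2,-8],[0,0,0],0],[[-0.2,1.2,-8],[0,0,0],0],[[-0.17,1.03,-7],[0,0,0],0],[[-0.12,0.73,-5],[0,0,0],0],[[-0.07,0.44,-3],[0,0,0],0]]'
python3 -m pendant '[[[0,0,0],[0.006,0.001,0],0],[[0,0,0],[0.012,0.002,0],0],[[0,0,0],[0.014,0.002,0],0],[[0,0,0],[0.016,0.003,0],0],[[0,0,0],[0.016,0.003,0],0],[[0,0,0],[0.016,0.003,0],0],[[0,0,0],[0.016,0.003,0],0],[[0,0,0],[0.016,0.003,0],0],[[0,0,0],[0.014,0.002,0],0],[[0,0,0],[0.012,0.002,0],0],[[0,0,0],[0.008,0.001,0],0],[[0,0,0],[0,0,0],0]]'
python3 - <<'E'
from h import *
np.set_printoptions(suppress=True,precision=4)
print(*to([.527,.0485,.201],down(np.radians(-115.3))),get_obs()['q'])
# cup radius check: rim pixel radius 30/4 *... 
m=optics.camera_model('top'); a=onz(m,138.8-15,245,.171);b=onz(m,138.8+15,245,.171);print('cup dia',np.linalg.norm(a-b))
E
```

```text
t: 9.3
tool_pos: [0.535, -0.2653, 0.1991]
tool_rot: [2.929, -0.657, -0.082]
contact_force: [-0.2, -0.6, -2.9]
opening: 0.0089
grip_force: 48.7
t: 10.3
tool_pos: [0.5345, -0.2653, 0.198]
tool_rot: [3.065, -0.688, 0.001]
contact_force: [0.1, 0.6, -2.4]
opening: 0.0087
grip_force: 48.6
[-140.9399 -280.5178   -3.3389] [ 0.0006 -0.0011  0.    ] [-0.5852  0.0228  1.7317 -0.0005  1.3859  1.4272]
cup dia 0.06533412915809651
```

```bash
python3 -m pendant '[[[-1.8,-3.6,-0.5],[0,0,0],0],[[-3.6,-7.1,-0.5],[0,0,0],0],[[-5.4,-10.7,-1],[0,0,0],0],[[-7.2,-14.3,-1],[0,0,0],0],[[-9,-17.9,-1],[0,0,0],0],[[-10.8,-21.4,-1],[0,0,0],0],[[-10.8,-21.4,0],[0,0,0],0],[[-10.8,-21.4,0],[0,0,0],0]]'
python3 -m pendant '[[[-10.8,-21.4,0],[0,0,0],0],[[-10.8,-21.4,0],[0,0,0],0],[[-9.9,-19.6,0],[0,0,0],0],[[-8.1,-16.1,0],[0,0,0],0],[[-7.2,-14.3,0],[0,0,0],0],[[-5.4,-10.7,0],[0,0,0],0],[[-3.6,-7.1,0],[0,0,0],0],[[-1.8,-3.6,0],[0,0,0],0],[[0,0,0],[0,0,0],0],[[0,0,0],[0,0,0],0]]'
python3 - <<'E'
from h import *
np.set_printoptions(suppress=True,precision=4)
P,Q,o=pose(); print(P,Q.as_matrix()[:,2])
a,m=snap('top','t9.png'); b,k=snap('side','s9.png'); np.savez('c9.npz',top=a,side=b)
cen=P+R.from_euler('z',np.radians(19.7)).apply([.070,.050,-.044])
def masks(im):
  h=cv2.cvtColor(im,cv2.COLOR_RGB2HSV); H,S,V=[h[...,i] for i in range(3)]
  return {'teal':(H>80)&(H<105)&(S>90)&(V>50),'orange':(H>5)&(H<16)&(S>140)&(V>90),'white':(S<60)&(V>120)}
for n,im,c in (('top',a,m),('side',b,k)):
  for q in ((0,0,.023),(34,-23,.012),(-34,23,.012),(34,23,.012)): 
    p=cen+R.from_euler('z',np.radians(19.7)).apply([q[0]/1e3,q[1]/1e3,q[2]]); print(n,q,proj(c,p))
  for w,M in masks(im).items():
    u,l,s,ce=cv2.connectedComponentsWithStats(M.astype(np.uint8))
    for i in range(1,u):
      if s[i,4]>(60 if w!='white' else 900): print(n,w,s[i].tolist(),ce[i])
E
```

```text
t: 10.97
tool_pos: [0.5309, -0.1306, 0.203]
tool_rot: [3.065, -0.686, 0.001]
contact_force: [0.3, -0.6, -3.4]
opening: 0.0091
grip_force: 48.6
t: 11.8
tool_pos: [0.5279, -0.0055, 0.2026]
tool_rot: [3.064, -0.687, 0.001]
contact_force: [-0.2, 0.5, -2.0]
opening: 0.0091
grip_force: 48.6
[ 0.5279 -0.0055  0.2026] [ 0.0005 -0.0017 -1.    ]
top (0, 0, 0.023) [210.2309 228.066 ]
top (34, -23, 0.012) [216.2397 211.0777]
top (-34, 23, 0.012) [205.4112 246.7204]
top (34, 23, 0.012) [196.3174 217.5882]
top teal [540, 124, 17, 14, 61] [545.623  131.7049]
top orange [0, 311, 17, 27, 373] [  7.1475 324.1153]
top white [324, 129, 48, 46, 1389] [349.5004 152.7624]
top white [21, 134, 73, 49, 1172] [ 54.82  151.744]
top white [209, 136, 37, 35, 939] [226.7891 152.4558]
top white [52, 157, 508, 241, 40320] [417.3643 293.9269]
top white [430, 176, 130, 14, 1137] [494.0528 182.9323]
side (0, 0, 0.023) [267.4768 230.7188]
side (34, -23, 0.012) [255.7118 226.1219]
side (-34, 23, 0.012) [280.1013 242.3904]
side (34, 23, 0.012) [251.5941 239.2512]
side teal [340, 44, 16, 14, 99] [347.4242  51.0505]
side teal [320, 67, 10, 8, 66] [325.1212  70.3485]
side orange [315, 209, 12, 7, 63] [320.9841 212.0635]
side orange [248, 235, 17, 11, 152] [256.0724 240.0132]
side white [228, 147, 248, 146, 15685] [360.9408 201.4916]
side white [194, 268, 181, 124, 9113] [279.5146 325.1829]
side white [422, 283, 99, 137, 5034] [459.9207 354.9962]
side white [179, 337, 91, 83, 2283] [223.4818 383.4135]
```

```bash
cat > lvl.py <<'E'
from h import *
np.set_printoptions(suppress=True,precision=4)
w3=cv2.imread('pics/w3.png'); P0=np.array([.53175,-.2697,.0747]); Q0=R.from_rotvec([3.065,-.687,0])
P,Q,o=pose(); im,m=snap('wrist'); T=np.array(m['cam_to_world'])
# tool->camera mount, then camera pose when w3 was taken
Tt=np.eye(4);Tt[:3,:3]=Q.as_matrix();Tt[:3,3]=P; X=np.linalg.inv(Tt)@T
T0=np.eye(4);T0[:3,:3]=Q0.as_matrix();T0[:3,3]=P0; m0=dict(m,cam_to_world=T0@X)
yaw=R.from_euler('z',np.radians(19.7)); c0=np.array([.580,-.1985,.028])
s=cv2.SIFT_create(3000,contrastThreshold=.01)
k1,d1=s.detectAndCompute(cv2.cvtColor(w3,6),None); k2,d2=s.detectAndCompute(cv2.cvtColor(im,7),None)
M=[a for a,b in cv2.BFMatcher().knnMatch(d1,d2,2) if a.distance<.85*b.distance]
O=[];I=[]
for a in M:
    p=k1[a.queryIdx].pt
    w=yaw.inv().apply(onz(m0,*p,.040)-c0)
    if abs(w[0])<.066 and abs(w[1])<.045: pass
    else:
        w=yaw.inv().apply(onz(m0,*p,.051)-c0)
        if not(abs(w[0])<.085 and abs(w[1])<.063): continue
    if p[1]>290 or (p[0]>205 and p[1]>250): continue
    O.append(w); I.append(k2[a.trainIdx].pt)
O=np.array(O);I=np.array(I);K=np.array([[m['fx'],0,m['cx']],[0,m['fy'],m['cy']],[0,0,1.]])
ok,rv,tv,inl=cv2.solvePnPRansac(O,I,K,None,reprojectionError=2.5,iterationsCount=3000)
i=inl[:,0];rv,tv=cv2.solvePnPRefineLM(O[i],I[i],K,None,rv,tv)
print(len(O),len(i),'spread',O[i].min(0),O[i].max(0))
F=np.diag([1,-1,-1]); Rw=T[:3,:3]@F@cv2.Rodrigues(rv)[0]; tw=T[:3,:3]@F@tv[:,0]+T[:3,3]
print('tray z axis',Rw[:,2],'x axis',Rw[:,0],'yaw',np.degrees(np.arctan2(Rw[1,0],Rw[0,0])))
rp=lambda a,b:(Rw@np.array([a,b,.02])+tw)
print('origin',tw,'nominal',P+yaw.apply([.07,.05,-.044]),'far',rp(.075,.053),'-x+y',rp(-.075,.053),'+x-y',rp(.075,-.053))
E
python3 lvl.py
```

```text
118 76 spread [-0.0251 -0.0616  0.012 ] [0.0748 0.0401 0.023 ]
tray z axis [0.015  0.0128 0.9998] x axis [ 0.9382  0.3457 -0.0185] yaw 20.226821974653916
origin [0.5759 0.0637 0.1578] nominal [0.577  0.0647 0.1586] far [0.6282 0.1396 0.176 ] -x+y [0.4875 0.0877 0.1788] +x-y [0.6649 0.0401 0.1768]
```

The tray sags about 0.02 rad toward its far corner, so I level it with a small tool turn and then close in on the cup slowly.

```bash
python3 -m pendant '[[[0,0,0],[0.006,0.0027,0],0],[[0,0,0],[0.006,0.0027,0],0],[[0,0,0],[0.006,0.0027,0],0],[[-1,-2,0.5],[0,0,0],0],[[-2,-4.2,0.5],[0,0,0],0],[[-3.4,-7.2,0.5],[0,0,0],0],[[-3.4,-7.2,0.5],[0,0,0],0],[[-3.4,-7.2,0],[0,0,0],0],[[-2,-4.2,0],[0,0,0],0],[[-1,-2,0],[0,0,0],0],[[0,0,0],[0,0,0],0],[[0,0,0],[0,0,0],0]]'
python3 lvl.py
python3 - <<'E'
from h import *
np.set_printoptions(suppress=True,precision=1)
# re-measure the cup rim in top & side: ellipse of cup rim vs first images
d=np.load('c0.npz')
a,m=snap('top','t10.png'); b,k=snap('side','s10.png')
def match(x,y,roi):
  u0,v0,w,h=roi; t=x[v0:v0+h,u0:u0+w]; r=cv2.matchTemplate(y[v0-6:v0+h+6,u0-6:u0+w+6],t,cv2.TM_CCOEFF_NORMED)
  l=cv2.minMaxLoc(r); return l[1],np.array(l[3])-6
print('cup moved? top',match(d['top'],a,(118,225,42,42)),'side',match(d['side'],b,(226,272,36,40)))
E
```

```text
t: 12.95
tool_pos: [0.5278, 0.0325, 0.2011]
tool_rot: [-3.052, 0.683, -0.02]
contact_force: [-0.3, -0.8, -2.4]
opening: 0.0094
grip_force: 48.7
111 60 spread [-0.0231 -0.0616  0.012 ] [0.0748 0.0579 0.023 ]
tray z axis [-0.0237 -0.0063  0.9997] x axis [0.9416 0.3358 0.0244] yaw 19.626138504250576
origin [0.5761 0.1033 0.157 ] nominal [0.5769 0.1032 0.1571] far [0.6285 0.1783 0.1787] -x+y [0.4872 0.1279 0.175 ] +x-y [0.6641 0.0784 0.1789]
cup moved? top (0.9897026419639587, array([0, 0])) side (0.9237382411956787, array([0, 0]))
```

```bash
cat > lvl2.py <<'E'
from h import *
from scipy.optimize import least_squares
np.set_printoptions(suppress=True,precision=4)
w3=cv2.imread('pics/w3.png'); P0=np.array([.53175,-.2697,.0747]); Q0=R.from_rotvec([3.065,-.687,0])
P,Q,o=pose(); ims=[snap('wrist') for _ in range(3)]; m=ims[0][1]; im=np.median([i[0] for i in ims],0).astype(np.uint8); T=np.array(m['cam_to_world'])
Tt=np.eye(4);Tt[:3,:3]=Q.as_matrix();Tt[:3,3]=P; X=np.linalg.inv(Tt)@T
T0=np.eye(4);T0[:3,:3]=Q0.as_matrix();T0[:3,3]=P0; m0=dict(m,cam_to_world=T0@X)
yaw=R.from_euler('z',np.radians(19.7)); c0=np.array([.580,-.1985,.028])
def nrm(g):
    g=np.log(g.astype(np.float32)+5); l=cv2.GaussianBlur(g,(0,0),12); return np.uint8(np.clip(128+120*(g-l),0,255))
g1=nrm(cv2.cvtColor(w3,6)); g2=nrm(cv2.cvtColor(im,7))
p=cv2.goodFeaturesToTrack(g1,800,.005,4); lk=dict(winSize=(21,21),maxLevel=3)
n,s1,_=cv2.calcOpticalFlowPyrLK(g1,g2,p,None,**lk); bk,s2,_=cv2.calcOpticalFlowPyrLK(g2,g1,n,None,**lk)
good=(s1[:,0]>0)&(s2[:,0]>0)&(np.linalg.norm(bk-p,axis=2)[:,0]<.4); p=p[good,0];n=n[good,0]
O=[];I=[]
for a,b in zip(p,n):
    if a[1]>300 or (a[0]>200 and a[1]>250): continue
    w=yaw.inv().apply(onz(m0,*a,.036)-c0)
    if not(abs(w[0])<.064 and abs(w[1])<.043):
        w=yaw.inv().apply(onz(m0,*a,.051)-c0)
        if not(abs(w[0])<.085 and abs(w[1])<.063): continue
    O.append(w);I.append(b)
O=np.array(O);I=np.array(I); K=np.array([[m['fx'],0,m['cx']],[0,m['fy'],m['cy']],[0,0,1.]])
F=np.diag([1.,-1,-1]); Rc=(T[:3,:3]@F).T; oc=T[:3,3]
def f(v,O,I):
    w=(R.from_rotvec(v[:3])*yaw).apply(O)+P+yaw.apply([.07,.05,-.044])+v[3:]/10
    q=(w-oc)@Rc.T@K.T; return (q[:,:2]/q[:,2:]-I).ravel()
fit=lambda O,I:least_squares(f,np.zeros(6),args=(O,I),loss='soft_l1',f_scale=.6).x
v=fit(O,I); r=f(v,O,I).reshape(-1,2); k=np.linalg.norm(r,axis=1)<2.5; v=fit(O[k],I[k])
rng=np.random.default_rng(0); B=[fit(O[k][j],I[k][j]) for j in (rng.integers(0,k.sum(),k.sum()) for _ in range(20))]
print(len(O),k.sum(),O[k].min(0),O[k].max(0),'rms',np.sqrt((f(v,O[k],I[k])**2).mean()))
z=(R.from_rotvec(v[:3])).apply([0,0,1]);print('rotvec',v[:3],'+-',np.std(B,0)[:3],'z',z,'shift',v[3:]/10,np.std(B,0)[3:]/10)
print('level fix, tool turn',Q.inv().apply(np.cross(z,[0,0,1])))
E
python3 lvl2.py
```

```text
91 78 [-0.0096 -0.0548  0.008 ] [0.0741 0.0428 0.023 ] rms 0.5404712136788433
rotvec [ 0.0092 -0.0159 -0.0013] +- [0.001  0.0026 0.0006] z [-0.0159 -0.0092  0.9998] shift [-0.0008 -0.0005  0.0005] [0.     0.0001 0.0001]
level fix, tool turn [-0.0151 -0.0105  0.    ]
```

The better-conditioned fit (0.5 px rms) shows the tray moved rigidly with the tool and had hardly sagged. I undo most of that turn and move the last 15 mm.

```bash
python3 -m pendant '[[[0,0,0],[-0.005,-0.003,0],0],[[0,0,0],[-0.005,-0.003,0],0],[[0,0,0],[-0.005,-0.003,0],0],[[-0.8,-1.5,0],[0,0,0],0],[[-1.6,-3.5,0],[0,0,0],0],[[-2,-4.5,0],[0,0,0],0],[[-1.6,-3.5,0],[0,0,0],0],[[-0.8,-1.5,0],[0,0,0],0],[[0,0,0],[0,0,0],0],[[0,0,0],[0,0,0],0],[[0,0,0],[0,0,0],0]]'
python3 lvl2.py
python3 - <<'E'
from h import *
np.set_printoptions(suppress=True,precision=4)
P,Q,o=pose(); print('tool z',Q.as_matrix()[:,2],o['contact_force'])
d=np.load('c0.npz'); a,m=snap('top','t11.png'); b,k=snap('side','s11.png')
yaw=R.from_euler('z',np.radians(19.7)); c=P+yaw.apply([.07,.05,-.044]); cup=np.array([.539,.2215,.171])
print('origin',c,'cup in tray mm',yaw.inv().apply(cup-c)*1000)
# pixel profile in both views from cup centre toward tray, across the gap
u=yaw.apply([0,-1,0])
for n,im,cam in(('top',a,m),('side',b,k)):
  h=cv2.cvtColor(im,cv2.COLOR_RGB2HSV)
  print(n,proj(cam,cup),[(s,*map(int,h[tuple(np.round(proj(cam,cup+u*s/1e3)[::-1]).astype(int))][1:])) for s in range(20,75,3)])
for n,x,y,roi in(('top',d['top'],a,(118,225,34,40)),('side',d['side'],b,(226,276,30,36))):
  u0,v0,w,hh=roi; l=cv2.minMaxLoc(cv2.matchTemplate(y[v0-6:v0+hh+6,u0-6:u0+w+6],x[v0:v0+hh,u0:u0+w],5)); print(n,l[1],l[3])
E
```

```text
t: 14.17
tool_pos: [0.5278, 0.0483, 0.201]
tool_rot: [-3.064, 0.687, -0.001]
contact_force: [0.3, 0.5, -1.3]
opening: 0.0092
grip_force: 48.6
95 91 [-0.0155 -0.052   0.008 ] [0.0742 0.0429 0.023 ] rms 0.33078813379340083
rotvec [ 0.0028 -0.0007 -0.0011] +- [0.0009 0.0009 0.0004] z [-0.0007 -0.0028  1.    ] shift [-0.0014 -0.0005 -0.0013] [0.     0.0001 0.0001]
level fix, tool turn [-0.0028  0.0006 -0.    ]
tool z [ 0.001   0.0017 -1.    ] [ 0.7375 -0.5622 -1.1711]
origin [0.5769 0.1189 0.1571] cup in tray mm [ -1.1125 109.4043  13.9223]
top [138.4389 244.5224] [(20, 32, 143), (23, 31, 133), (26, 29, 130), (29, 23, 142), (32, 26, 79), (35, 60, 64), (38, 124, 99), (41, 138, 111), (44, 131, 113), (47, 133, 113), (50, 129, 111), (53, 141, 112), (56, 128, 118), (59, 130, 116), (62, 123, 54), (65, 124, 41), (68, 134, 74), (71, 122, 127), (74, 118, 127)]
side [245.2539 285.5872] [(20, 40, 122), (23, 39, 139), (26, 41, 180), (29, 48, 220), (32, 54, 236), (35, 60, 239), (38, 62, 240), (41, 64, 239), (44, 67, 237), (47, 71, 231), (50, 59, 217), (53, 14, 226), (56, 2, 250), (59, 1, 253), (62, 3, 252), (65, 7, 247), (68, 15, 242), (71, 7, 244), (74, 10, 240)]
top 0.9901996850967407 (6, 6)
side 0.9313773512840271 (6, 6)
```

The tray is level to within 0.003 rad, with its underside at 0.157 m and its rim at 0.180 m (cup rim 0.171 m). The gap to the cup is about 15 mm, the cup hasn't moved and the tiles are still in place. Handing in.

```bash
python3 -c "
from h import *
print(ctrl.finish_job())"
```

```text
the job is handed in; nothing more can be done
None
```

The job is handed in: the top tray was peeled off tab corner first and is held level about 15 mm beside the cup at rim height, tiles in it and cup unmoved. The lower trays looked in place when I last viewed them, just after the peel.

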